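# Snap the broad marker's cap home and hold it down

## Robot

A 6-joint arm with a two-finger parallel gripper is mounted at the origin on the work surface. World frame = base frame: x ahead of the robot, y to its left, z up, the work surface at z = 0. Lengths are in m, angles in rad, forces in N, time in s.
With the tool pointing down it reaches from about 0.35 to 0.975 m from the base axis. Payload 4.9 kg.
Tool frame: the origin (TCP) lies midway between the tips of the shut fingers; the grasp point (between the pads) lies ctrl.grip_point_offset behind it (ctrl.grip_point_offset is the distance from the TCP to the grasp point, in m); x points along the fingers, y is the direction in which the jaws open and shut, and the axes are right-handed (so a half turn about x gives the same grasp; the last joint's range is limited). The gripper opens to 85 mm and grips with 20 to 120 N. Pads are 22 mm wide; open, the fingers measure 114 mm over their backs; the gripper's body (76 mm by 85 mm) begins 54 mm behind the grasp point. The pads swing forward as they close: fully open they stand 13 mm farther back than shut.
Start: joints at [1.182, 0.053, 1.613, -0, 1.476, -0.119], TCP at [0.167, 0.602, 0.231] pointing down, gripper open.
Joint ranges: [-3.01, 3.01], [-1.01, 2.22], [0.06, 2.58], [-1.02, 4.17], [0.09, 2.62], [-3.14, 3.14]. Speed limits (rad/s): [2.57, 2.57, 3.14, 3.14, 3.14, 3.14].

## Interface

Orientations are given as a rotation vector (axis times angle).
In Python, from station import ctrl gives the robot as it stands. The module is installed in compiled form; this text tells all that it offers.
- The arm moves only by the tool drive_tool, never from a script. Its argument "commands" is text: rows parted by semicolons, each of 5 numbers parted by spaces: the closure, from -1 (fully open) to 1 (shut), so that 0 is half open, then the shift along the tool's x, y, z in units of 40 mm (1.0 is 40 mm), then the turn about the tool's x in units of 5 degrees (1.0 is 5 degrees). A call has 1 to 8 rows; each row is the pose to reach, as a shift and turn from the pose commanded when the call began, along the tool's axes at that moment; what a row does not reach only later rows make up. A row lasts 1/12 s, in which the tool goes at most 41.7 mm and 7.16 degrees, less where a joint would pass 70% of its speed; a pose out of reach is approached as far as the arm can. A call with a gripper value outside its range is refused whole. The fingers move at their own pace and stop on an object; "newtons" is the grip in N (left out, the last holds). Time passes only in rows, so rows that repeat a pose let the fingers close. It gives the time, the measured TCP pose, the force and the opening at its end, in the units of the state.
- ctrl.get_obs(): the state, without advancing time (a new reading comes with each control period).
- ctrl.get_image(name): name is "side" or "top"; returns (picture, depth): 384x512x3 uint8, blue, green, red; 384x512 float32, m along the optical axis (not along the pixel's ray), 0 where there is no reading.
- ctrl.camera_info(name): a dict with "K" (3x3 intrinsics, pixels), "k1" (the pictures are not rectified: a ray, as slopes to the right and down, at radius r is drawn at 1 + k1 r^2 times it, then the intrinsics apply), "T" (4x4, takes a point from camera to world coordinates). Camera axes: x right, y down, z forward; pixel columns grow to the right and rows downward; lengths in m; the calibration is good to about 2 mm. A picture is of the moment at which its call begins. camera_info takes no time and is no camera call.
- ctrl.finish_job(): hands the job in, once; it reports no verdict.
The state is a dict: "t": time; "q": joint angles; "dq": joint speeds; "effort": joint torques, N m; "tool_pos": TCP position; "tool_rot": TCP orientation; "contact_force": force on the tool from outside, world axes, zero at the start; "wrist_torque": the same for the moment, N m; "opening": finger opening in m.
Only numpy, scipy, OpenCV 4.12 (cv2) and the standard library are available. Lean on these libraries where they do the work, as an engineer would, in place of code of your own. Each camera call takes 0.05 s, during which the arm holds its last target.

## Task

The broad paint marker has been left open in its stand. Pick up its big cap, set it squarely over the marker's nib and press it straight down until it clicks, then keep pressing so that the cap squeezes the springy seal ring under it well down. Finish while still holding the cap pressed down like that, without letting go, and leave the slim marker's cap, the mugs, pens and tape where they are.

Things in the scene. Friction and masses are not known exactly. Their poses are not given: they have to be found in the camera images.
- marker: broad paint marker fixed nib-up in a weighted stand that cannot move; the thicker of two open white markers. Origin: centre of the stand's underside, on the table; z up along the marker. Dark steel block 86 x 86 x 30 mm, steel collar 48 mm across up to 48 mm height; white barrel 36 mm across up to 90 mm; then a black rubber seal ring 34 mm across, top at 96 mm; then the neck and nib
- marker_tip (a point): tip of the broad marker's nib, on its axis, 134 mm above the table
- marker_bumps (a point): on the marker's axis at 104 mm height, amid three sprung bumps that stick out 4 mm from the neck, evenly spaced round it. The white neck is 17 mm across up to 118 mm, tapering to 10 mm at 127 mm, then the nib
- seal (a joint): how far the sprung seal ring of the broad marker is squeezed down, m: 0 free (top at 96 mm height), at most 0.005; about 1.5 N per mm, so 3 mm takes about 5 N and the hard stop comes at about 8 N
- cap: cap of the broad marker: white ribbed round plastic cap, 34 mm across and 54 mm tall, about 40 g, loose, standing mouth down on the table. Origin: centre of the mouth's rim (underside), z up towards its closed top. Bore 26 mm across and 46 mm deep, with a 3 mm high inner lip at the mouth that leaves 21 mm clear
- cap_mouth (a point): centre of the cap's open underside, same point as the origin of cap. Lowered over the marker, the lip meets the bumps with this point about 108 mm above the table, resists with a peak of about 10 N, gives way (click: the force drops and the cap pulls itself down) at about 103 mm, is past them at 97 mm, and meets the seal ring at 96 mm
- cap_top (a point): centre of the cap's flat closed top, 54 mm above its origin
- slim_marker: the other open marker, 18 mm across, 130 mm tall, in a 70 x 70 x 30 mm stand, fixed; not to be capped. Origin: centre of the stand's underside
- slim_cap: small plain white cap of the slim marker, 22 mm across, 38 mm tall, standing on the table; to be left alone. Origin: centre of its underside
- mug_mid: dark green enamel mug between the two markers, 80 mm across, 80 mm tall, handle at its own +y; bystander. Origin: centre of its underside
- mug_left: the same kind of mug, at the left of the table; bystander. Origin: centre of its underside
- tape_roll: roll of paper tape lying flat, 90 mm across, 24 mm tall; bystander. Origin: centre of its underside
- pen_a: black pen lying on the table, 140 mm long, 9 mm thick, at the left; bystander. Origin: middle of its underside, x along it
- pen_b: the same kind of pen, at the right; bystander. Origin: middle of its underside, x along it
Not all that is in view belongs to the job. Leave any green or red look-alike of the cap alone.

How it is judged:
By the outcome, as a careful person would: the job done as asked, in the order asked, and still so for the second after the job is handed in, while the arm keeps its last pose, push and grip.
It also fails if it takes over 58 s, if anything falls off the work surface, if the arm or the gripper's body presses on something with over 40 N, if the wrist force passes 120 N, or if a joint passes its speed limit or range.

## Working session

There is one attempt and no reset: what is moved stays moved. The work goes in short steps, Python scripts to look and compute and a tool call to move; the robot and the scene stay as the last step left them, time stands still between calls to the robot, and variables do not carry over. Pictures are saved under pics/ and viewed, and the job is handed in when it is done.

Besides the shell and the picture viewer there is one more tool, called by a JSON object that holds its "op" and its "data". drive_tool: Moves the arm, as the interface text tells. Its arguments: {"type":"object","properties":{"commands":{"type":"string"},"newtons":{"type":"number"}},"required":["commands"]}

```bash
mkdir -p pics
python3 - <<'E'
from station import ctrl
import cv2,numpy as np
o=ctrl.get_obs();print({k:np.round(v,3) for k,v in o.items()},ctrl.grip_point_offset)
for n in("side","top"):
    p,d=ctrl.get_image(n);cv2.imwrite(f"pics/{n}0.png",p);np.savez(f"{n}0.npz",p=p,d=d)
    c=ctrl.camera_info(n);print(n,np.round(c["K"],2).tolist(),c["k1"],np.round(c["T"],4).tolist())
E
```

```text
{'t': np.float64(0.0), 'q': array([ 1.182,  0.053,  1.614,  0.   ,  1.476, -0.119]), 'dq': array([ 0.   , -0.001,  0.001,  0.   , -0.001,  0.001]), 'effort': array([ 0.0000e+00, -3.9369e+01, -3.7017e+01, -0.0000e+00,  7.0000e-03,
       -0.0000e+00]), 'tool_pos': array([0.166, 0.602, 0.23 ]), 'tool_rot': array([ 0.21 ,  1.561, -0.213]), 'contact_force': array([-0.162,  0.048,  0.596]), 'wrist_torque': array([ 0.06 , -0.028, -0.006]), 'opening': np.float64(0.085)} 0.0187
side [[490.73, 0.0, 247.55], [0.0, 490.73, 189.6], [0.0, 0.0, 1.0]] 0.06260376976859428 [[0.772, -0.4307, 0.4675, -0.0641], [-0.6356, -0.5292, 0.5621, -0.7063], [0.0054, -0.7311, -0.6823, 0.9368], [0.0, 0.0, 0.0, 1.0]]
top [[402.08, 0.0, 255.83], [0.0, 402.08, 192.76], [0.0, 0.0, 1.0]] -0.13344469010415053 [[-0.0077, -0.9936, 0.1125, 0.4108], [-1.0, 0.0075, -0.0025, 0.0274], [0.0016, -0.1125, -0.9937, 1.0781], [0.0, 0.0, 0.0, 1.0]]
```

View pics/side0.png

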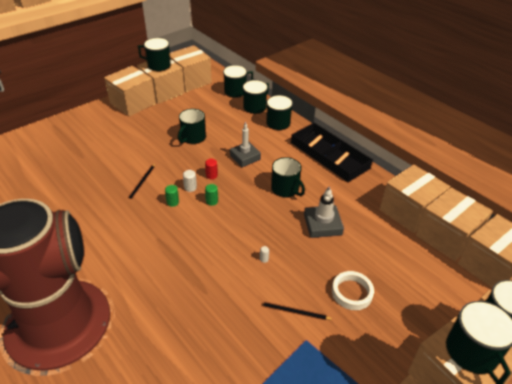

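View pics/top0.png

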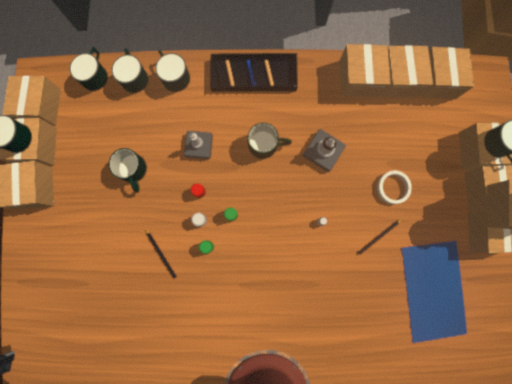

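The white cap is at top (198,220), with red and green look-alikes round it. The broad marker is at top (325,147), side (327,205), and the slim one at top (195,142). I'll zoom in next.

```bash
cat > h.py <<'E'
import numpy as np,cv2
from station import ctrl
def ray(n,u,v):
    c=ctrl.camera_info(n);K=np.array(c["K"]);T=np.array(c["T"])
    p=cv2.undistortPoints(np.array([[[u,v]]],float),K,np.array([c["k1"],0,0,0.]),)[0,0]
    d=T[:3,:3]@np.array([p[0],p[1],1.]);return T[:3,3],d
def onz(n,u,v,z):
    o,d=ray(n,u,v);return o+d*(z-o[2])/d[2]
def proj(n,P):
    c=ctrl.camera_info(n);T=np.linalg.inv(np.array(c["T"]))
    r=cv2.Rodrigues(T[:3,:3])[0]
    return cv2.projectPoints(np.array([P],float),r,T[:3,3],np.array(c["K"]),np.array([c["k1"],0,0,0.]))[0][0,0]
def tri(n1,p1,n2,p2):
    o1,d1=ray(n1,*p1);o2,d2=ray(n2,*p2)
    s=np.linalg.lstsq(np.c_[d1,-d2],o2-o1,rcond=None)[0]
    a=o1+d1*s[0];b=o2+d2*s[1];return (a+b)/2,np.linalg.norm(a-b)
def crop(p,u0,v0,w,h,f,name):
    cv2.imwrite(name,cv2.resize(p[v0:v0+h,u0:u0+w],None,fx=f,fy=f,interpolation=cv2.INTER_CUBIC))
E
python3 - <<'E'
from h import *
s=np.load("side0.npz");t=np.load("top0.npz")
crop(t["p"],295,120,60,60,8,"pics/tm.png");crop(t["p"],175,170,75,90,6,"pics/tc.png")
crop(s["p"],295,175,60,70,8,"pics/sm.png");crop(s["p"],155,145,75,70,7,"pics/sc.png")
for n,(u,v) in dict(cap=(198,219),marker=(326,145),red=(198,190),g1=(231,214),g2=(206,247),scap=(323,221)).items():
    d=t["d"][v,u];o,r=ray("top",u,v);print(n,np.round(o+r*d,3))
E
python3 - <<'E'
import cv2
a=[cv2.imread(f"pics/{n}.png") for n in("tm","sm","tc","sc")]
import numpy as np
a=[cv2.copyMakeBorder(x,0,570-x.shape[0],0,0,0) if x.shape[0]<570 else x for x in a]
cv2.imwrite("pics/m.png",cv2.resize(np.hstack(a),(0,0),fx=.8,fy=.8)[:,:800])if 0 else None
E
```

```text
cap [0.46  0.173 0.053]
marker [ 0.641 -0.152  0.096]
red [0.535 0.173 0.054]
g1 [0.473 0.089 0.053]
g2 [0.389 0.152 0.056]
scap [ 0.453 -0.149  0.04 ]
```

View pics/tm.png

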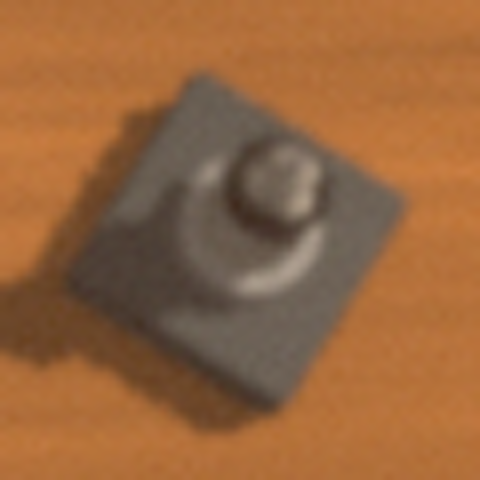

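View pics/sm.png

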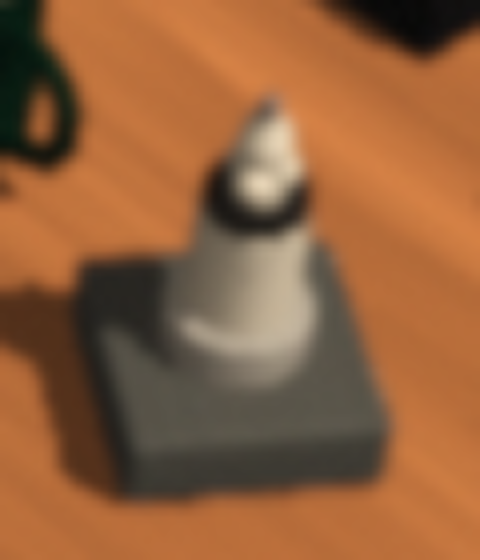

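View pics/tc.png

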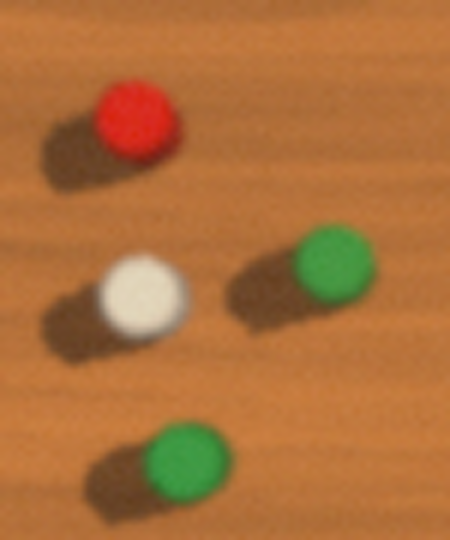

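View pics/sc.png

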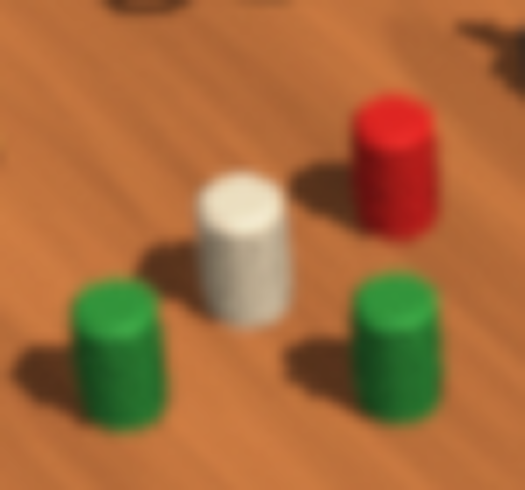

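Run:
```python
from h import *
s=np.load("side0.npz");t=np.load("top0.npz")
# cap top: bright low-sat mask
def mask(p,lo,box):
    u0,v0,u1,v1=box;hsv=cv2.cvtColor(p,cv2.COLOR_BGR2HSV)
    m=np.zeros(p.shape[:2],np.uint8);m[v0:v1,u0:u1]=((hsv[...,1]<90)&(hsv[...,2]>lo))[v0:v1,u0:u1];return m
for n,p,box in(("top",t["p"],(185,207,212,232)),("side",s["p"],(178,165,203,195))):
  for lo in(120,170,190,200):
    m=mask(p,lo,box);cs=cv2.findContours(m,0,1)[0]
    c=max(cs,key=cv2.contourArea);(x,y),r=cv2.minEnclosingCircle(c);M=cv2.moments(m,True)
    b=cv2.boundingRect(c);print(n,lo,b,round(x,1),round(y,1),M["m10"]/M["m00"],M["m01"]/M["m00"],np.round(onz(n,M["m10"]/M["m00"],M["m01"]/M["m00"],.054),4))
print("ringtop",onz("top",329.2,142.9,.094),"ringside",onz("side",326.8,199.6,.094))
print("tip side",onz("side",328.6,186.7,.134))
print(tri("top",(329.2,142.9),"side",(326.8,199.6)))
# block depth points
d=t["d"];P=[]
for v in range(125,175):
  for u in range(298,350):
    if d[v,u]>0:
      o,r=ray("top",u,v);P.append(np.r_[o+r*d[v,u],u,v])
P=np.array(P)
for lo,hi in((.02,.04),(.042,.055),(.085,.1),(.1,.14)):
    q=P[(P[:,2]>lo)&(P[:,2]<hi)];print(lo,hi,len(q),q.mean(0).round(4),cv2.minAreaRect(q[:,:2].astype(np.float32)*1000) if len(q)>4 else '')
for nm,X in(("ring",(.634,-.157,.094)),):
    print(proj("top",X),proj("side",X))
```

```text
top 120 (191, 213, 15, 14) 198.1 219.5 198.22929936305732 219.31210191082803 [0.4596 0.1724 0.054 ]
top 170 (192, 213, 14, 12) 198.5 218.5 198.2290076335878 218.65648854961833 [0.4612 0.1724 0.054 ]
top 190 (193, 213, 12, 12) 198.1 218.5 198.19827586206895 218.54310344827587 [0.4615 0.1724 0.054 ]
top 200 (193, 213, 11, 12) 198.1 218.4 198.06730769230768 218.47115384615384 [0.4617 0.1728 0.054 ]
side 120 (184, 170, 12, 21) 189.7 180.2 189.7663551401869 179.92990654205607 [0.4446 0.1484 0.054 ]
side 170 (184, 170, 12, 21) 189.7 180.2 190.62275449101796 178.85029940119762 [0.4489 0.1506 0.054 ]
side 190 (184, 170, 12, 14) 189.1 176.9 190.16363636363636 176.66363636363636 [0.453  0.1587 0.054 ]
side 200 (184, 170, 11, 9) 189.0 174.2 189.2469135802469 174.03703703703704 [0.4572 0.1691 0.054 ]
ringtop [ 0.64696886 -0.16061652  0.094     ] ringside [ 0.64192504 -0.16307571  0.094     ]
tip side [ 0.64423905 -0.16046722  0.134     ]
(array([ 0.64695141, -0.1606828 ,  0.08955967]), np.float64(0.00255487916128337))
0.02 0.04 714 [ 6.419000e-01 -1.568000e-01  2.900000e-02  3.234146e+02  1.505014e+02] ((645.7062377929688, -160.57363891601562), (87.05103302001953, 87.30640411376953), 55.748565673828125)
0.042 0.055 86 [ 6.371000e-01 -1.535000e-01  4.740000e-02  3.234302e+02  1.507326e+02] ((640.240966796875, -156.44529724121094), (45.270172119140625, 32.21656799316406), 46.393035888671875)
0.085 0.1 98 [ 6.421000e-01 -1.576000e-01  9.430000e-02  3.281020e+02  1.447551e+02] ((644.6221313476562, -160.71376037597656), (33.43220901489258, 34.27501678466797), 25.562700271606445)
0.1 0.14 65 [ 6.421000e-01 -1.584000e-01  1.172000e-01  3.301077e+02  1.426154e+02] ((644.1561889648438, -159.91494750976562), (21.859861373901367, 16.957088470458984), 52.654388427734375)
[327.94804844 147.94253252] [322.75325319 199.68109382]
```

```bash
cat >> h.py <<'E'
from scipy.spatial.transform import Rotation as Ro
def st():
    o=ctrl.get_obs();R=Ro.from_rotvec(o["tool_rot"]).as_matrix()
    print("t",round(float(o["t"]),2),"tcp",np.round(o["tool_pos"],4),"x",R[:,0].round(4),"y",R[:,1].round(3),"F",np.round(o["contact_force"],1),"M",np.round(o["wrist_torque"],2),"op",round(float(o["opening"]),4),"q",np.round(o["q"],2))
    return o,R
def go(P,ang=None):
    o,R=st();d=np.array(P)-o["tool_pos"];print("units",np.round(R.T@d/.04,3))
    if ang is not None:
        y=R[:,1];a=np.degrees(np.arctan2(y[1],y[0]));e=(ang-a+90)%180-90
        print("jaw now",a,"turn units (about tool x, down => minus)",-e/5)
E
python3 -c "
from h import *
go((.46,.172,.231),57.7);go((.46,.172,.231),139.5)"
```

```text
t 0.1 tcp [0.1664 0.6019 0.2302] x [-7.0e-04 -1.7e-03 -1.0e+00] y [ 0.267  0.964 -0.002] F [-0.   0.2  0.7] M [ 0.02  0.01 -0.03] op 0.0854 q [ 1.18  0.05  1.61 -0.    1.48 -0.12]
units [-7.000e-03 -8.401e+00  9.940e+00]
jaw now 74.54136642482713 turn units (about tool x, down => minus) 3.3682732849654258
t 0.1 tcp [0.1664 0.6019 0.2302] x [-7.0e-04 -1.7e-03 -1.0e+00] y [ 0.267  0.964 -0.002] F [-0.   0.2  0.7] M [ 0.02  0.01 -0.03] op 0.0854 q [ 1.18  0.05  1.61 -0.    1.48 -0.12]
units [-7.000e-03 -8.401e+00  9.940e+00]
jaw now 74.54136642482713 turn units (about tool x, down => minus) -12.991726715034577
```

{"op": "drive_tool", "data": {"commands": "-1 0 -0.7 0.83 0.5; -1 0 -1.3 1.6 1; -1 0 -1.9 2.4 1.5; -1 0 -2.5 3.1 2; -1 0 -3.1 3.8 2.5; -1 0 -3.7 4.5 3; -1 0 -4.3 5.2 3.4; -1 0 -4.6 5.6 3.4", "newtons": 60}}

```text
t: 0.77
tool_pos: [0.3345, 0.3624, 0.2308]
tool_rot: [0.445, 1.524, -0.448]
contact_force: [0.9, 1.0, -0.5]
opening: 0.0855
```

```bash
python3 -c "
from h import *
go((.46,.172,.15),57.7)"
```

```text
t 0.77 tcp [0.3345 0.3624 0.2308] x [ 1.0e-04 -1.4e-03 -1.0e+00] y [ 0.54   0.842 -0.001] F [ 0.9  1.  -0.5] M [ 0.1  -0.01 -0.  ] op 0.0855 q [ 0.68 -0.27  1.91 -0.    1.5  -0.33]
units [ 2.026 -2.314  5.208]
jaw now 57.3436620630403 turn units (about tool x, down => minus) -0.07126758739194088
```

{"op": "drive_tool", "data": {"commands": "-1 0.2 -0.4 0.9 0; -1 0.5 -0.8 1.7 0; -1 0.9 -1.2 2.5 0; -1 1.3 -1.6 3.3 0; -1 1.6 -2 4.1 0; -1 2 -2.2 4.8 0; -1 2 -2.25 5.1 0; -1 2 -2.25 5.1 0"}}

```text
t: 1.43
tool_pos: [0.4577, 0.1782, 0.1502]
tool_rot: [0.446, 1.526, -0.448]
contact_force: [-0.5, -0.7, -0.6]
opening: 0.0854
```

Run:
```python
from h import *
p,d=ctrl.get_image("side");crop(p,140,100,110,120,5,"pics/s1.png")
go((.46,.172,.012),57.7)
```

```text
t 1.48 tcp [0.4574 0.1795 0.1511] x [-1.3e-03  3.0e-04 -1.0e+00] y [ 0.538  0.843 -0.   ] F [-0.4 -0.2 -1. ] M [-0.03  0.    0.  ] op 0.0852 q [ 0.22 -0.21  2.    0.    1.36 -0.78]
units [ 3.478 -0.122  0.159]
jaw now 57.420389457086216 turn units (about tool x, down => minus) -0.05592210858275735
```

View pics/s1.png

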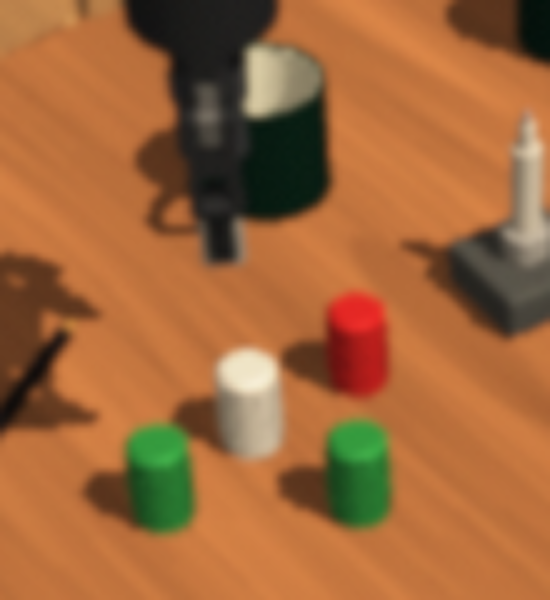

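The near finger tip is at crop (222,255), i.e. side (184,151). The white cap stands below it at crop (249,370). I'll correct x/y and check the bias before descending.

{"op": "drive_tool", "data": {"commands": "-1 0.5 -0.12 0.16 0; -1 1 -0.12 0.16 0; -1 1.3 -0.12 0.16 0; -1 1.3 -0.12 0.16 0"}}

```text
t: 1.82
tool_pos: [0.4576, 0.1732, 0.0968]
tool_rot: [0.441, 1.53, -0.444]
contact_force: [-0.9, -0.4, -0.0]
opening: 0.0857
```

Run:
```python
from h import *
p,d=ctrl.get_image("side");crop(p,140,100,110,120,5,"pics/s2.png")
p2,d=ctrl.get_image("top");crop(p2,160,160,90,100,6,"pics/t2.png")
go((.46,.172,.012),57.7)
o,R=st()
for s in(-1,1):
    P=o["tool_pos"]+R@np.array([-.013,s*.0425,0]);print(proj("side",P),(proj("side",P)-[140,100])*5+2, (proj("top",P)-[160,160])*6+2.5)
```

```text
t 1.92 tcp [0.4597 0.1734 0.0997] x [-2.e-04  2.e-04 -1.e+00] y [0.535 0.845 0.   ] F [0.3 0.1 0.4] M [-0.05  0.04 -0.01] op 0.0851 q [ 0.21 -0.15  2.04  0.    1.26 -0.8 ]
units [ 2.191 -0.025  0.026]
jaw now 57.63267740653355 turn units (about tool x, down => minus) -0.013464518693291438
t 1.92 tcp [0.4597 0.1734 0.0997] x [-2.e-04  2.e-04 -1.e+00] y [0.535 0.845 0.   ] F [0.3 0.1 0.4] M [-0.05  0.04 -0.01] op 0.0851 q [ 0.21 -0.15  2.04  0.    1.26 -0.8 ]
[188.00269488 166.48886668] [242.0134744 334.4443334] [297.73486296 407.64260076]
[186.86000143 146.30783916] [236.30000717 233.53919578] [120.69384748 295.20221564]
```

View pics/s2.png

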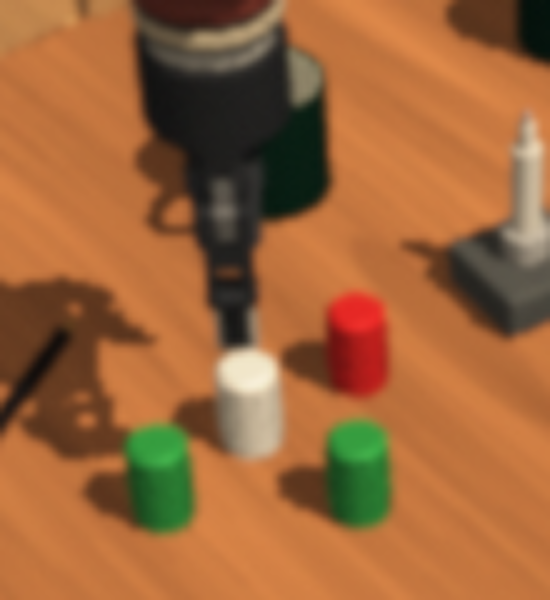

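View pics/t2.png

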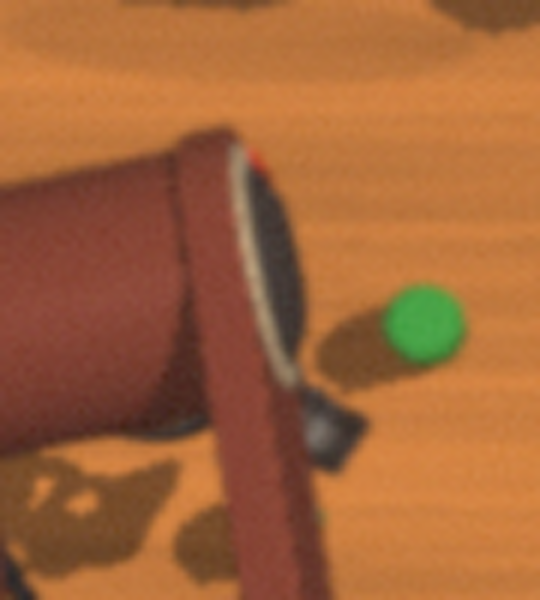

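The near finger tip is at crop (238,340), within a pixel of the prediction (242,334), so calibration agrees. Descending and gripping.

{"op": "drive_tool", "data": {"commands": "-1 0.7 0 0.02 0; -1 1.4 0 0.02 0; -1 1.9 0 0.02 0; -1 2.15 0 0.02 0; -1 2.15 0 0.02 0; -1 2.15 0 0.02 0"}}

```text
t: 2.42
tool_pos: [0.4615, 0.1725, 0.0144]
tool_rot: [0.444, 1.524, -0.443]
contact_force: [0.5, -0.1, 0.4]
opening: 0.0852
```

{"op": "drive_tool", "data": {"commands": "1 0 0 0 0; 1 0 0 0 0; 1 0 0 0 0; 1 0 0 0 0; 1 0 0 0 0; 1 0 0 0 0; 1 0 0 0 0; 1 0 0 0 0", "newtons": 60}}

```text
t: 3.08
tool_pos: [0.4619, 0.1722, 0.0146]
tool_rot: [0.445, 1.523, -0.443]
contact_force: [0.2, 0.3, 5.4]
opening: 0.0332
```

Run:
```python
from h import *
p,d=ctrl.get_image("side");crop(p,140,100,110,120,5,"pics/s3.png")
go((.46,.172,.2),57.7)
```

```text
t 3.13 tcp [0.4618 0.1722 0.0145] x [ 1.9e-03  4.0e-04 -1.0e+00] y [0.537 0.844 0.001] F [-0.5  0.2  6.6] M [-0.03  0.14  0.01] op 0.033 q [ 0.21 -0.02  2.08  0.    1.08 -0.8 ]
units [-4.637 -0.022 -0.029]
jaw now 57.53978381593789 turn units (about tool x, down => minus) -0.032043236812421584
```

View pics/s3.png

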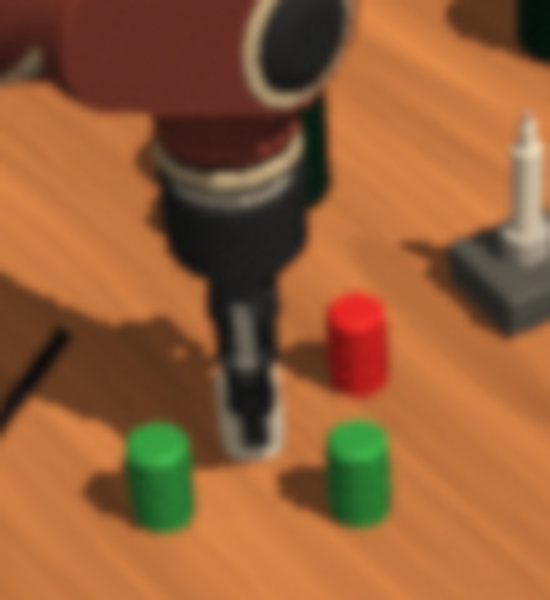

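The cap is between the pads (33 mm opening), and the finger at crop (255,420) is centred on the cap, which spans 220–283. Lifting.

{"op": "drive_tool", "data": {"commands": "1 -0.3 0 0 0; 1 -0.9 0 0 0; 1 -1.7 0 0 0; 1 -2.6 0 0 0; 1 -3.5 0 0 0; 1 -4.3 0 0 0; 1 -4.6 0 0 0; 1 -4.6 0 0 0"}}

```text
t: 3.8
tool_pos: [0.4628, 0.1724, 0.2019]
tool_rot: [0.446, 1.518, -0.44]
contact_force: [0.1, 0.3, -0.4]
opening: 0.0328
```

Run:
```python
from h import *
p,d=ctrl.get_image("side");crop(p,110,20,130,120,5,"pics/s4.png")
go((.6455,-.1605,.2),57.7)
```

```text
t 3.85 tcp [0.4613 0.1721 0.1986] x [ 2.9e-03  6.0e-04 -1.0e+00] y [0.537 0.844 0.002] F [ 0.2  0.  -0.6] M [ 0.02 -0.05 -0.05] op 0.0333 q [ 0.21 -0.25  1.95 -0.    1.44 -0.8 ]
units [-0.026 -4.546  8.347]
jaw now 57.543057831000105 turn units (about tool x, down => minus) -0.03138843379998093
```

View pics/s4.png

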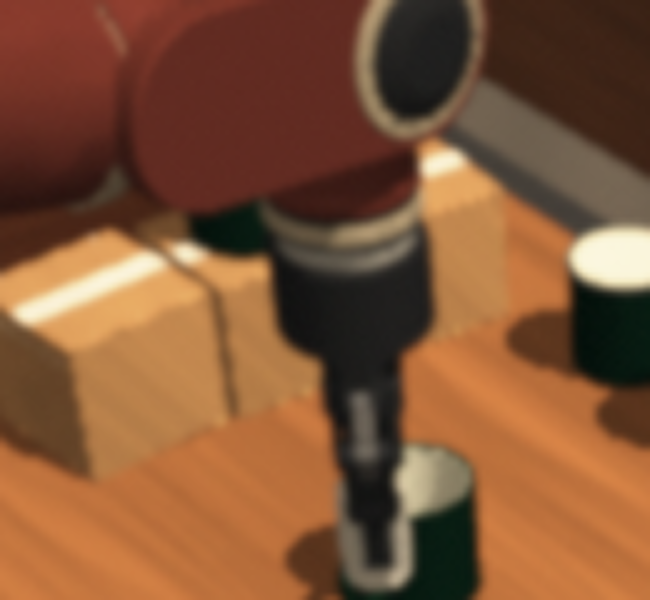

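Cap is held upright, mouth at crop (375,580). Carrying it over, turning by 90° so that the side camera sees the cap between the fingers.

{"op": "drive_tool", "data": {"commands": "1 -0.05 -0.2 0.4 0.8; 1 -0.05 -0.5 1 1.8; 1 -0.05 -0.9 1.7 3; 1 -0.05 -1.3 2.4 4.3; 1 -0.05 -1.7 3.1 5.6; 1 -0.05 -2.1 3.8 6.9; 1 -0.05 -2.4 4.4 8.1; 1 -0.05 -2.6 4.7 9"}}

```text
t: 4.52
tool_pos: [0.5628, -0.019, 0.1952]
tool_rot: [1.05, 1.307, -1.055]
contact_force: [-1.1, -0.0, -0.3]
opening: 0.0331
```

Run:
```python
from h import *
go((.6455,-.1605,.2),-32.5)
```

```text
t 4.52 tcp [ 0.5628 -0.019   0.1952] x [-5.8e-03  3.0e-04 -1.0e+00] y [ 0.978  0.21  -0.006] F [-1.1 -0.  -0.3] M [ 0.05  0.01 -0.05] op 0.0331 q [-0.17 -0.07  1.79 -0.    1.42 -0.38]
units [-0.134  1.277  3.892]
jaw now 12.136771126345447 turn units (about tool x, down => minus) 8.92735422526909
```

{"op": "drive_tool", "data": {"commands": "1 -0.1 0.3 0.7 1.3; 1 -0.1 0.5 1.4 2.6; 1 -0.1 0.8 2.1 3.9; 1 -0.1 1 2.7 5.2; 1 -0.1 1.2 3.2 6.5; 1 -0.1 1.25 3.5 7.7; 1 -0.1 1.25 3.65 8.6; 1 -0.1 1.25 3.7 8.9"}}

```text
t: 5.18
tool_pos: [0.6429, -0.151, 0.1987]
tool_rot: [1.607, 0.894, -1.615]
contact_force: [1.3, -0.2, -0.0]
opening: 0.0332
```

{"op": "drive_tool", "data": {"commands": "1 0 0 0 0; 1 0 0 0 0; 1 0 0 0 0"}}

```text
t: 5.43
tool_pos: [0.6439, -0.1495, 0.2021]
tool_rot: [1.605, 0.894, -1.607]
contact_force: [-0.8, -0.1, -0.3]
opening: 0.0335
```

Run:
```python
from h import *
p,d=ctrl.get_image("side");np.savez("s5.npz",p=p,d=d);crop(p,270,100,110,120,5,"pics/s5.png")
p,d=ctrl.get_image("top");np.savez("t5.npz",p=p,d=d);crop(p,280,100,110,110,5,"pics/t5.png")
go((.6455,-.1605,.2),-32.5)
```

```text
t 5.53 tcp [ 0.6443 -0.1496  0.203 ] x [-4.e-04  2.e-04 -1.e+00] y [ 0.849 -0.528 -0.   ] F [-0.4  0.5 -0. ] M [0.04 0.08 0.01] op 0.0332 q [-0.34  0.16  1.55  0.    1.44  0.22]
units [0.075 0.17  0.216]
jaw now -31.874990446008784 turn units (about tool x, down => minus) 0.1250019107982439
```

View pics/s5.png

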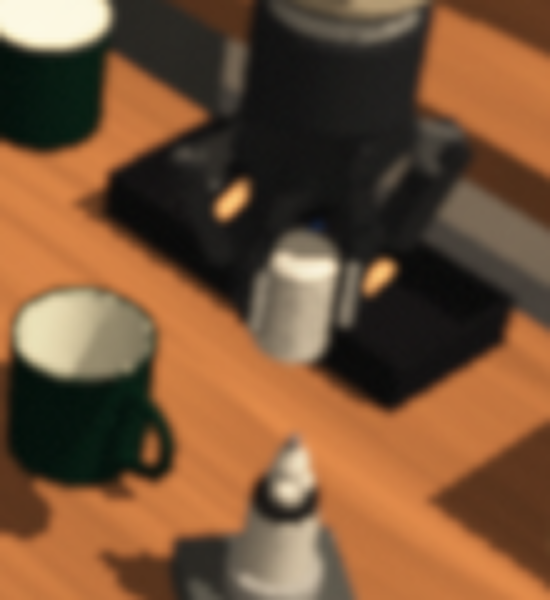

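View pics/t5.png

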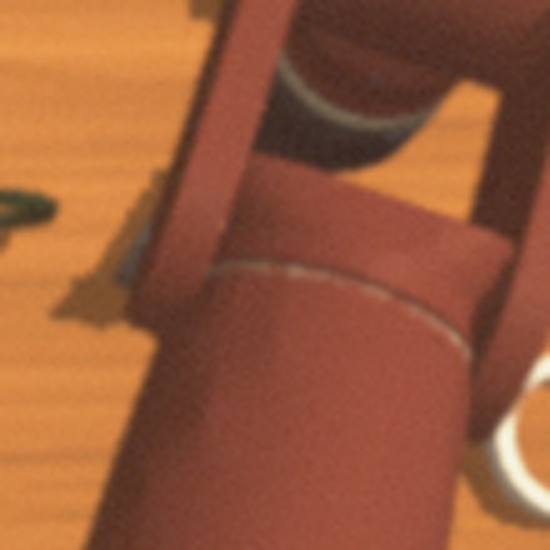

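Run:
```python
from h import *
o,R=st();p=np.load("s5.npz")["p"]
f=10;u0,v0=305,135
im=cv2.resize(p[v0:v0+60,u0:u0+60],None,fx=f,fy=f,interpolation=cv2.INTER_CUBIC)
tc=o["tool_pos"];a=np.linspace(0,2*np.pi,60)
def circ(c,r,col):
    q=[(proj("side",c+[r*np.cos(t),r*np.sin(t),0])-[u0,v0]+.5)*f for t in a]
    cv2.polylines(im,[np.int32(q)],True,col,1)
m=tc.copy();m[2]-=.0145
circ(m,.017,(0,0,255));circ(m+[0,0,.054],.017,(0,0,255))
cv2.imwrite("pics/o5.png",im)
f=10;u0,v0=295,180
im=cv2.resize(p[v0:v0+60,u0:u0+60],None,fx=f,fy=f,interpolation=cv2.INTER_CUBIC)
M=np.array([.6455,-.1605,0])
for h,r in((.096,.017),(.090,.018),(.048,.024),(.134,.002),(.118,.0085)): circ(M+[0,0,h],r,(0,0,255))
cv2.imwrite("pics/o5m.png",im)
```

```text
t 5.53 tcp [ 0.6443 -0.1496  0.203 ] x [-4.e-04  2.e-04 -1.e+00] y [ 0.849 -0.528 -0.   ] F [-0.4  0.5 -0. ] M [0.04 0.08 0.01] op 0.0332 q [-0.34  0.16  1.55  0.    1.44  0.22]
```

View pics/o5.png

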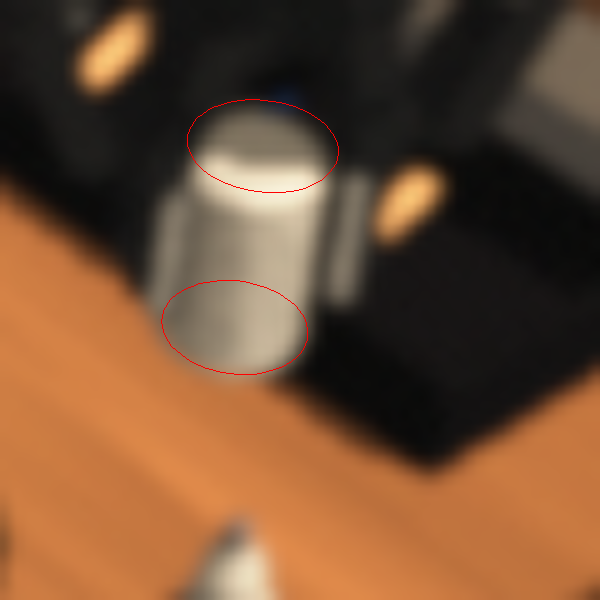

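View pics/o5m.png

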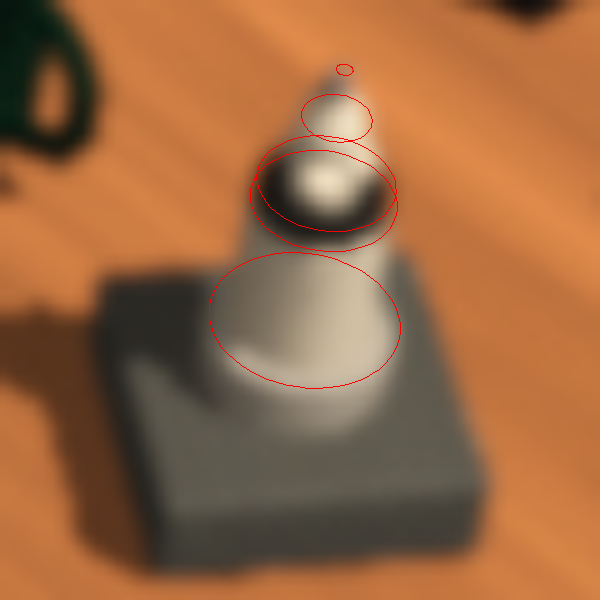

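Predicted circles (from the arm for the cap, from the measured axis for the marker) overlay the picture within about 0.5 px (1 mm). The cap is at side (328,168) and the nib tip at (329,187). Next I align to (0.645,-0.161) and stop just above the tip.

Run:
```python
from h import *
go((.6453,-.1607,.157),-32.5)
```

```text
t 5.53 tcp [ 0.6443 -0.1496  0.203 ] x [-4.e-04  2.e-04 -1.e+00] y [ 0.849 -0.528 -0.   ] F [-0.4  0.5 -0. ] M [0.04 0.08 0.01] op 0.0332 q [-0.34  0.16  1.55  0.    1.44  0.22]
units [1.15  0.169 0.223]
jaw now -31.874990446008784 turn units (about tool x, down => minus) 0.1250019107982439
```

{"op": "drive_tool", "data": {"commands": "1 0 0.1 0.1 0; 1 0 0.17 0.22 0; 1 0.2 0.17 0.22 0; 1 0.6 0.17 0.22 0; 1 1 0.17 0.22 0; 1 1.15 0.17 0.22 0; 1 1.15 0.17 0.22 0; 1 1.15 0.17 0.22 0"}}

```text
t: 6.2
tool_pos: [0.6454, -0.1614, 0.1569]
tool_rot: [1.607, 0.892, -1.608]
contact_force: [0.8, -0.6, -0.7]
opening: 0.033
```

{"op": "drive_tool", "data": {"commands": "1 0 0 0 0; 1 0 0 0 0; 1 0 0 0 0; 1 0 0 0 0"}}

```text
t: 6.53
tool_pos: [0.6461, -0.1615, 0.1583]
tool_rot: [1.607, 0.89, -1.606]
contact_force: [0.1, -0.7, 0.0]
opening: 0.0333
```

Run:
```python
from h import *
o,R=st();p,d=ctrl.get_image("side");np.savez("s6.npz",p=p,d=d);o,R=st()
f=10;u0,v0=298,160
im=cv2.resize(p[v0:v0+60,u0:u0+60],None,fx=f,fy=f,interpolation=cv2.INTER_CUBIC)
cv2.imwrite("pics/s6.png",im)
tc=o["tool_pos"];a=np.linspace(0,2*np.pi,60)
def circ(c,r,col):
    q=[(proj("side",c+[r*np.cos(t),r*np.sin(t),0])-[u0,v0]+.5)*f for t in a]
    cv2.polylines(im,[np.int32(q)],True,col,1)
m=tc.copy();m[2]-=.0145
circ(m,.017,(0,0,255));circ(m+[0,0,.054],.017,(0,0,255))
M=np.array([.6453,-.1607,0])
for h,r in((.096,.017),(.090,.018),(.048,.024)): circ(M+[0,0,h],r,(255,0,0))
cv2.imwrite("pics/o6.png",im)
```

```text
t 6.53 tcp [ 0.6461 -0.1615  0.1583] x [ 1.3e-03 -5.0e-04 -1.0e+00] y [ 0.848 -0.529  0.001] F [ 0.1 -0.7  0. ] M [ 0.02 -0.02  0.02] op 0.0333 q [-0.36  0.2   1.58 -0.    1.36  0.2 ]
t 6.58 tcp [ 0.646  -0.1614  0.1581] x [ 1.1e-03 -4.0e-04 -1.0e+00] y [ 0.848 -0.529  0.001] F [0.1 0.2 1.1] M [-0.05  0.02 -0.01] op 0.0334 q [-0.36  0.2   1.58 -0.    1.36  0.2 ]
```

View pics/s6.png

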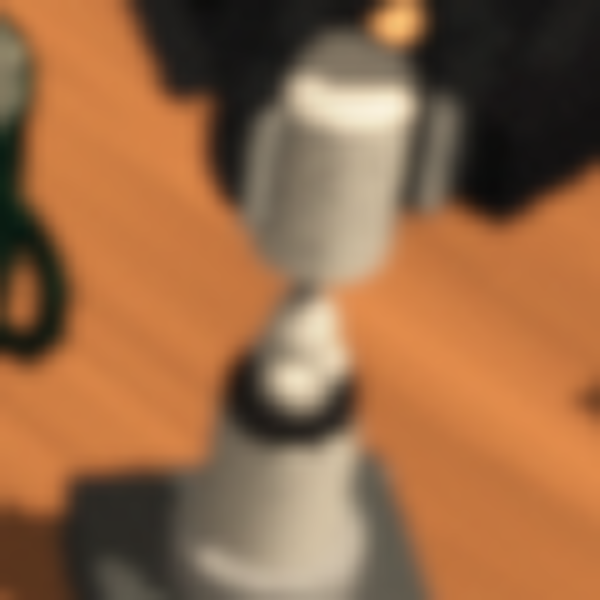

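View pics/o6.png

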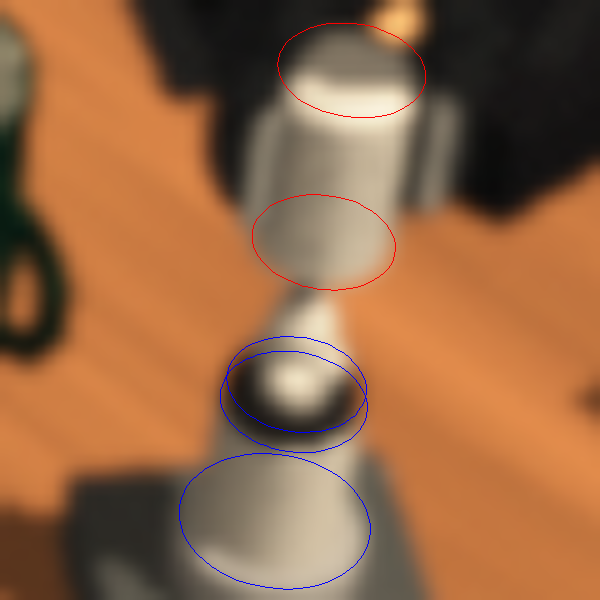

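Run:
```python
from h import *
p=np.load("s6.npz")["p"].astype(float).mean(2)
p0=np.load("side0.npz")["p"].astype(float).mean(2)
g=lambda q,u,v: cv2.remap(q.astype(np.float32),np.float32([[u]]),np.float32([[v]]),cv2.INTER_LINEAR)[0,0]
M=np.array([.6453,-.1607,0]);
# along the image line of the axis: predicted ring-base front edge / barrel collar
def front(c,r):  # lowest point in image of circle
    q=np.array([proj("side",c+[r*np.cos(t),r*np.sin(t),0]) for t in np.linspace(0,6.28,180)]);return q[q[:,1].argmax()]
for h,r,n in((.09,.017,"ringbase"),(.096,.017,"ringtop"),(.09,.018,"barreltop"),(.048,.018,"barrelbase"),(.048,.024,"collartop"),(.03,.024,"collarbase")): print(n,front(M+[0,0,h],r).round(2))
for u in(326,327,328): print(u,[(v,int(p0[v,u])) for v in range(197,226)])
print("rows ring")
for v in(199,200,201,202,203): print(v,[(u,int(p0[v,u])) for u in range(316,340)])
o,R=st();m=o["tool_pos"]-[0,0,.0145];print("mouth front",front(m,.017))
for u in(329,330,331): print(u,[(v,int(p[v,u])) for v in range(178,196)])
for v in(182,183,184): print(v,[(u,p[v,u].astype(int)) for u in range(318,342)])
q=np.array([proj("side",m+[.017*np.cos(t),.017*np.sin(t),0]) for t in np.linspace(0,6.28,180)]);print(q.min(0),q.max(0))
q=np.array([proj("side",M+[.017*np.cos(t),.017*np.sin(t),.093]) for t in np.linspace(0,6.28,180)]);print(q.min(0),q.max(0))
```

```text
ringbase [327.77 204.48]
ringtop [328.05 202.73]
barreltop [327.82 204.77]
barrelbase [325.87 216.67]
collartop [326.18 218.41]
collarbase [325.36 223.35]
326 [(197, 182), (198, 179), (199, 148), (200, 104), (201, 61), (202, 34), (203, 35), (204, 74), (205, 121), (206, 137), (207, 140), (208, 141), (209, 141), (210, 145), (211, 149), (212, 151), (213, 154), (214, 156), (215, 159), (216, 162), (217, 167), (218, 162), (219, 142), (220, 126), (221, 121), (222, 115), (223, 100), (224, 87), (225, 83)]
327 [(197, 200), (198, 200), (199, 170), (200, 126), (201, 77), (202, 40), (203, 38), (204, 82), (205, 132), (206, 150), (207, 152), (208, 152), (209, 154), (210, 156), (211, 158), (212, 161), (213, 162), (214, 165), (215, 166), (216, 169), (217, 172), (218, 165), (219, 147), (220, 131), (221, 126), (222, 118), (223, 101), (224, 87), (225, 82)]
328 [(197, 196), (198, 197), (199, 171), (200, 130), (201, 79), (202, 41), (203, 39), (204, 86), (205, 138), (206, 157), (207, 159), (208, 161), (209, 163), (210, 165), (211, 167), (212, 168), (213, 169), (214, 171), (215, 171), (216, 173), (217, 174)
[... 3401 characters left out ...]
nt64(120)), (340, np.int64(120)), (341, np.int64(121))]
184 [(318, np.int64(127)), (319, np.int64(127)), (320, np.int64(126)), (321, np.int64(126)), (322, np.int64(122)), (323, np.int64(113)), (324, np.int64(107)), (325, np.int64(108)), (326, np.int64(112)), (327, np.int64(118)), (328, np.int64(125)), (329, np.int64(133)), (330, np.int64(147)), (331, np.int64(162)), (332, np.int64(173)), (333, np.int64(180)), (334, np.int64(182)), (335, np.int64(179)), (336, np.int64(165)), (337, np.int64(144)), (338, np.int64(130)), (339, np.int64(124)), (340, np.int64(122)), (341, np.int64(121))]
[322.72486673 178.95687738] [337.04333738 188.50171378]
[320.06789802 194.02735589] [333.96793534 203.60943562]
```

The cap side edges are at side columns 322.9–337.0 (as predicted). The ring edges are at 319.7–333.1, about 0.6 px left of my belief, so I shift about 1.6 mm along −y of the tool. Then lower gently to just above the bumps.

{"op": "drive_tool", "data": {"commands": "1 0 -0.04 -0.01 0; 1 0.1 -0.04 -0.01 0; 1 0.25 -0.04 -0.01 0; 1 0.4 -0.04 -0.01 0; 1 0.5 -0.04 -0.01 0; 1 0.5 -0.04 -0.01 0; 1 0.5 -0.04 -0.01 0", "newtons": 80}}

```text
t: 7.17
tool_pos: [0.6441, -0.16, 0.1364]
tool_rot: [1.606, 0.893, -1.608]
contact_force: [0.4, -0.4, 0.5]
opening: 0.0329
```

Run:
```python
from h import *
p,d=ctrl.get_image("side");crop(p,298,160,60,60,10,"pics/s7.png");st()
```

```text
t 7.22 tcp [ 0.6444 -0.1601  0.137 ] x [-4.e-04  2.e-04 -1.e+00] y [ 0.848 -0.529 -0.   ] F [ 0.1  0.  -0.7] M [ 0.03 -0.05 -0.  ] op 0.0331 q [-0.36  0.21  1.6   0.    1.33  0.2 ]
```

View pics/s7.png

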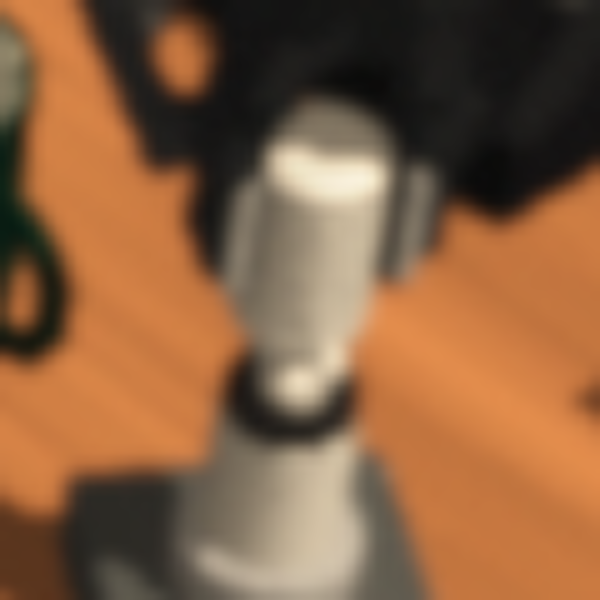

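The nib is inside the cap with no contact force, and the cap mouth at crop (303,350) is on the marker's axis line. Continuing down.

{"op": "drive_tool", "data": {"commands": "1 0.08 0 0 0; 1 0.16 0 0 0; 1 0.24 0 0 0; 1 0.3 0 0 0; 1 0.3 0 0 0; 1 0.3 0 0 0"}}

```text
t: 7.72
tool_pos: [0.6443, -0.1601, 0.1249]
tool_rot: [1.607, 0.892, -1.608]
contact_force: [0.1, -0.4, -0.4]
opening: 0.033
```

{"op": "drive_tool", "data": {"commands": "1 0.04 0 0 0; 1 0.08 0 0 0; 1 0.1 0 0 0; 1 0.1 0 0 0; 1 0.1 0 0 0"}}

```text
t: 8.13
tool_pos: [0.6451, -0.1608, 0.1222]
tool_rot: [1.607, 0.889, -1.606]
contact_force: [0.2, -1.9, 3.4]
opening: 0.033
```

{"op": "drive_tool", "data": {"commands": "1 0.03 0 0 0; 1 0.05 0 0 0; 1 0.05 0 0 0"}}

```text
t: 8.38
tool_pos: [0.6454, -0.1611, 0.1215]
tool_rot: [1.607, 0.888, -1.605]
contact_force: [-1.6, -2.4, 7.0]
opening: 0.0328
```

```bash
python3 -c "
from h import *
st()"
```

```text
t 8.38 tcp [ 0.6454 -0.1611  0.1215] x [ 0.0024 -0.0021 -1.    ] y [ 0.848 -0.529  0.003] F [-1.6 -2.4  7. ] M [-0.41  0.23  0.03] op 0.0328 q [-0.36  0.23  1.61 -0.    1.3   0.2 ]
```

{"op": "drive_tool", "data": {"commands": "1 0.03 0 0.02 0; 1 0.05 0 0.02 0; 1 0.08 0 0.02 0; 1 0.1 0 0.02 0; 1 0.1 0 0.02 0"}}

```text
t: 8.8
tool_pos: [0.6446, -0.1611, 0.1155]
tool_rot: [1.608, 0.89, -1.606]
contact_force: [2.0, -2.2, -2.3]
opening: 0.0325
```

```bash
python3 -c "
from h import *
st()"
```

```text
t 8.8 tcp [ 0.6446 -0.1611  0.1155] x [ 1.7e-03 -6.0e-04 -1.0e+00] y [ 0.848 -0.529  0.002] F [ 2.  -2.2 -2.3] M [-0.38 -0.6   0.01] op 0.0325 q [-0.36  0.23  1.61  0.    1.29  0.2 ]
```

Force fell from +7 N to −2.3 N: it clicked. Pressing on to the seal.

{"op": "drive_tool", "data": {"commands": "1 0.04 0 0 0; 1 0.08 0 0 0; 1 0.1 0 0 0; 1 0.13 0 0 0; 1 0.13 0 0 0; 1 0.13 0 0 0"}}

```text
t: 9.3
tool_pos: [0.6442, -0.161, 0.1102]
tool_rot: [1.607, 0.891, -1.607]
contact_force: [3.7, -2.1, 0.4]
opening: 0.0329
```

```bash
python3 -c "
from h import *
st()"
```

```text
t 9.3 tcp [ 0.6442 -0.161   0.1102] x [ 3.e-04 -3.e-04 -1.e+00] y [ 0.848 -0.529  0.   ] F [ 3.7 -2.1  0.4] M [-0.46 -0.51  0.  ] op 0.0329 q [-0.36  0.24  1.62 -0.    1.29  0.2 ]
```

{"op": "drive_tool", "data": {"commands": "1 0.02 0.02 0 0; 1 0.04 0.03 0 0; 1 0.06 0.03 0 0; 1 0.08 0.03 0 0; 1 0.08 0.03 0 0; 1 0.08 0.03 0 0"}}

```text
t: 9.8
tool_pos: [0.6446, -0.1611, 0.1072]
tool_rot: [1.606, 0.893, -1.608]
contact_force: [-1.7, -0.3, 5.0]
opening: 0.0328
```

```bash
python3 -c "
from h import *
st()"
```

```text
t 9.8 tcp [ 0.6446 -0.1611  0.1072] x [-1.5e-03  7.0e-04 -1.0e+00] y [ 0.849 -0.529 -0.002] F [-1.7 -0.3  5. ] M [ 0.05  0.41 -0.03] op 0.0328 q [-0.36  0.24  1.61  0.    1.28  0.2 ]
```

{"op": "drive_tool", "data": {"commands": "1 0.015 -0.01 0 0; 1 0.03 -0.01 0 0; 1 0.03 -0.01 0 0; 1 0.03 -0.01 0 0; 1 0.03 -0.01 0 0; 1 0.03 -0.01 0 0"}}

```text
t: 10.3
tool_pos: [0.6446, -0.1611, 0.1065]
tool_rot: [1.607, 0.892, -1.607]
contact_force: [-1.4, -1.2, 5.3]
opening: 0.0324
```

Run:
```python
from h import *
st();p,d=ctrl.get_image("side");cv2.imwrite("pics/s8f.png",p);crop(p,298,160,60,60,10,"pics/s8.png");st()
ctrl.get_image("top");st()
```

```text
t 10.3 tcp [ 0.6446 -0.1611  0.1065] x [-5.e-04  2.e-04 -1.e+00] y [ 0.849 -0.529 -0.001] F [-1.4 -1.2  5.3] M [-0.02  0.39  0.02] op 0.0324 q [-0.36  0.24  1.62  0.    1.28  0.2 ]
t 10.35 tcp [ 0.6446 -0.1611  0.1065] x [-7.e-04  3.e-04 -1.e+00] y [ 0.849 -0.529 -0.001] F [-1.9  0.   5.9] M [-0.03  0.36  0.  ] op 0.0327 q [-0.36  0.24  1.62  0.    1.28  0.2 ]
t 10.4 tcp [ 0.6446 -0.1611  0.1065] x [-7.e-04  2.e-04 -1.e+00] y [ 0.849 -0.529 -0.001] F [-1.7  0.   6.5] M [-0.07  0.38  0.02] op 0.033 q [-0.36  0.24  1.62 -0.    1.28  0.2 ]
```

View pics/s8.png

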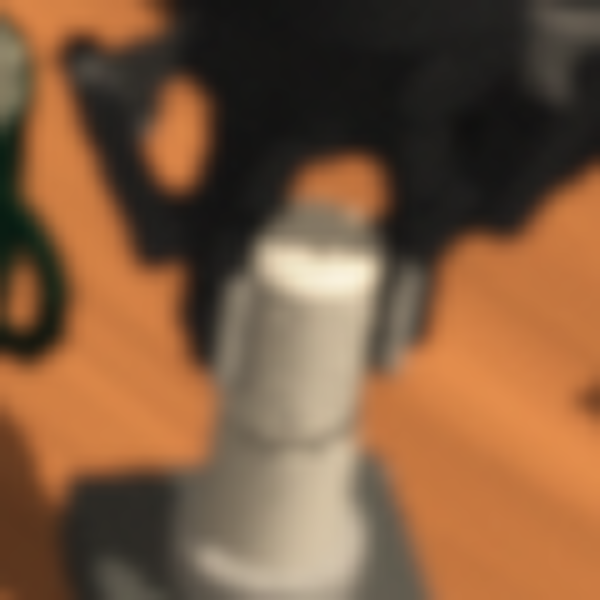

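View pics/s8f.png

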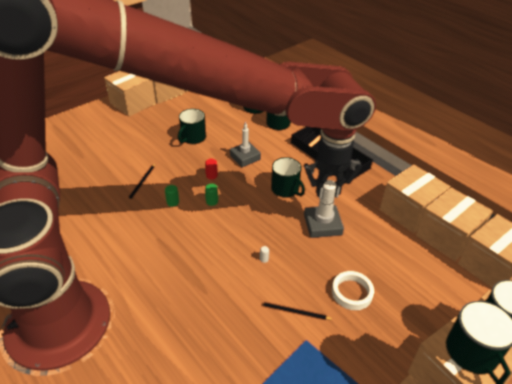

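The cap sits squarely on the marker, and only a thin dark line of the seal is left, at crop (295,440). I'll check that the press holds for half a second.

{"op": "drive_tool", "data": {"commands": "1 0.01 0 0 0; 1 0.01 0 0 0; 1 0.01 0 0 0; 1 0.01 0 0 0; 1 0.01 0 0 0; 1 0.01 0 0 0; 1 0.01 0 0 0; 1 0.01 0 0 0"}}

```text
t: 11.07
tool_pos: [0.6446, -0.1611, 0.1062]
tool_rot: [1.607, 0.892, -1.607]
contact_force: [-2.5, -0.5, 6.2]
opening: 0.0329
```

Run:
```python
from h import *
st();print(ctrl.finish_job())
```

```text
t 11.07 tcp [ 0.6446 -0.1611  0.1062] x [-6.e-04  3.e-04 -1.e+00] y [ 0.849 -0.529 -0.001] F [-2.5 -0.5  6.2] M [-0.07  0.39 -0.  ] op 0.0329 q [-0.36  0.24  1.62  0.    1.28  0.2 ]
the job is handed in; nothing more can be done
None
```

The broad marker is capped, and I handed the job in at about 11 s with the gripper still holding the cap pressed down. I gripped the white cap, centred it over the nib using the side camera and pressed it down. At the click the vertical force went from +7 N to −2.3 N.

- **Press and seal:** the last vertical force was about 6.2 N. The cap's mouth is at about 92 mm, so the seal is squeezed by about 4 mm by both force and height. The last picture shows the cap square on the marker, with only a thin line of the ring left.
- **Grip:** the gripper opening is steady at 33 mm and the tool is vertical to within 0.001 rad.
- **Other things:** in the last full side picture I saw no change in the slim cap, mugs, pens, tape or look-alikes. I judged this by eye and did not measure it.
- **Disagreements:** a sideways force of about 2.5 N remained at the end. The side camera put the marker about 1 mm away from the top camera's position, so I aimed mostly at the side camera's position.

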